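# Film the bead pendant through the stall's swivel mirror

### The arm

A 6-joint arm with a two-finger parallel gripper is mounted at the origin on the work surface. World frame = base frame: x ahead of the robot, y to its left, z up, the work surface at z = 0. Lengths are in mm, angles in degrees, forces in N, time in s.
With the tool pointing down it reaches from about 425 to 1125 mm from the base axis. Payload 14.9 kg.
Tool frame: the origin (TCP) lies on the centre line of the jaws, within the pads' length; the fingertips stand 14 mm ahead of it and the grasp point (between the pads) lies 5 mm behind it; y points along the fingers, x is the direction in which the jaws open and shut, and the axes are right-handed (so a half turn about y gives the same grasp; the last joint's range is limited). The gripper opens to 91 mm and grips with 3 to 60 N. Pads are 32 mm wide; open, the fingers measure 118 mm over their backs; the gripper's body (76 mm by 178 mm) begins 60 mm behind the grasp point.
Start: joints at [67.649, 21.709, 99.362, -0, 58.929, -1.908], TCP at [244.502, 655.924, 227.932] pointing down, gripper open.
Joint ranges: [-158.91, 158.91], [-42.39, 125.64], [0.06, 152.35], [-60.88, 240.88], [17.5, 164.5], [-176.32, 176.32]. Speed limits (degrees/s): [108.29, 108.29, 136.94, 180, 180, 180].

### API

Orientations are given as [roll, pitch, yaw] about the fixed x, y, z axes, in that order (R = Rz(yaw) Ry(pitch) Rx(roll)).
In Python, from cell import env, eyes, sign_off gives the robot as it stands.
- The arm moves only by the tool send_rows, never from a script. Its argument "steps" is text: rows parted by semicolons, each of 5 numbers parted by spaces: the opening, from 0 (shut) to 1 (fully open), then the shift along the tool's x, y, z in m, then the turn about the tool's y in rad. In form: grip tx ty tz roll; .... A call has 1 to 12 rows; each row is the pose to reach, as a shift and turn from the pose measured when the call began, along the tool's axes at that moment; what a row does not reach only later rows make up. A row lasts 1/10 s, in which the tool goes at most 50 mm and 8.59 degrees, less where a joint would pass 70% of its speed; a pose out of reach is approached as far as the arm can. A call with a gripper value outside its range is refused whole. The fingers move at their own pace and stop on an object; "newtons" is the grip in N (left out, the last holds). Time passes only in rows, so rows that repeat a pose let the fingers close. It gives the time, the measured TCP pose, the force and the opening at its end, in the units of the state.
- env.get_state(): the state, without advancing time (a new reading comes with each control period).
- eyes.get_image(name): name is "scene" or "top" or "wrist"; returns a dict with "color" (480x640x3 uint8, blue, green, red), "K" (3x3 intrinsics, pixels), "rvec" (rotation vector, rad) and "tvec" (3), from world to camera coordinates, as OpenCV has them. Camera axes: x right, y down, z forward; pixel columns grow to the right and rows downward; lengths in mm; the calibration is good to about 2 mm. The wrist camera is an equidistant fisheye: a pixel r from the principal point sees the ray r / f radians off the axis. A picture is of the moment at which its call begins. There is no depth.
- sign_off(): hands the job in, once; it reports no verdict.
Trained networks look in the newest picture that a camera, given by its name, has taken for a name from the list of things; names that differ only in an ending like _2 or _b are one class to them, and where a whole thing is asked for, a point or a joint stands for the part that bears it (a point fixed in the world has none). Each returns a list of dicts, best first, with "confidence" (0 to 1); they miss things now and then, are a little off and sometimes report something else, mostly with a low value. They report only what shows in the picture. A call takes as long as a camera call.
- eyes.trace(camera, name): "mask" (480x640 bool, what is visible of it) and "xy" ([column, row] in pixels, amid what is visible of it).
- eyes.tip_of(camera, name): "xy" ([column, row] in pixels: a listed point, or the origin of a listed thing).
The state is a dict: "time_s": time; "q": joint angles; "joint_velocities": joint speeds; "joint_torque": joint torques, N m; "tool_pos": TCP position; "eef_rot": TCP orientation; "ft_force": force on the tool from outside, world axes, zero at the start; "moment": the same for the moment, N m; "finger_gap": opening from 0.0 (shut) to 1.0 (fully open).
Only numpy, scipy, OpenCV 4.12 (cv2) and the standard library are available. Lean on these libraries where they do the work, as an engineer would, in place of code of your own. Each camera call takes 0.05 s, during which the arm holds its last target.

### The job

At this jewellery stall a phone lying on its back films whatever the swivelling 45-degree mirror above its lens faces. Start the recording by pressing the pedal switch fully down to its stop for a moment and let it come all the way up again; then grip the knob on top of the mirror and turn it against its spring until the round bead pendant hanging on its display stand (not the pointed drop) appears in the middle of the phone's picture. Finish while still holding the knob steady at that angle, because the mirror swings back when let go, and leave the stands and the other goods where they are.

Things in the scene. Friction and masses are not known exactly. Their poses are not given: they have to be found in the camera images.
- mirror_stand: Filming stand, fixed to the table: wooden base 190 x 100 x 12 mm with a black phone lying on it, two thin rear posts and an arm that holds the mirror's vertical swivel; the arm's top is at height 178 mm. Origin: on the swivel axis at table height, below it the phone's lens, which looks straight up. Its x axis is the mirror's line of sight at rest; posts and phone lie towards -x, and the base reaches from x = -145 to +45 mm.
- mirror (a joint): Swivel angle of the mirror about the vertical axis of mirror_stand: 0 at rest, positive anticlockwise seen from above, stops at -1.5 and +1.5 rad. A light spring (0.05 N m per rad) turns it back to 0 when let go.
- view (a point): Centre of the mirror (glass 78 x 56 mm, held at 45 degrees), on the swivel axis at height 120 mm. Turns with the mirror: its x axis is level and points along the line of sight that the mirror reflects down into the phone's lens, z is up. What lies on the x axis appears in the middle of the phone's picture.
- knob_grip (a point): Place to grip the knob from above, on the swivel axis at height 212 mm. The knob is a dark wooden bar on top of the mirror and turns with it: 50 mm long (along the mirror's line of sight, the point's x axis), 14 mm thick (y), from height 185 to 227 mm. Fingers close across the thickness.
- pedal_base: Base of the pedal switch, steel plate 130 x 80 x 10 mm fixed to the table; origin under its centre. The tread's hinge is at x = +50 mm, height 24 mm, along its y axis; the tread rises from there towards -x.
- pedal (a joint): Pedal angle: 0 when up, grows as the tread is pressed down, stop at 0.26 rad (fully down). Sprung back up; holding it at the stop takes about 6 N at point tread.
- tread (a point): Point on the top of the rubber-topped tread (62 mm wide, 115 mm long, sloped up by 0.30 rad when up), on its middle line 85 mm from the hinge and 27 mm from the free edge. Height about 56 mm when up, 34 mm when fully down; moves with the tread. Press here straight down.
- bead_stand: Loose display stand (0.45 kg): round wooden base 72 mm across, thin brass rod up to 205 mm on its +x side, from which the round bead pendant hangs. Origin under the base's centre. Leave it where it is.
- bead (a point): Centre of the round wooden bead, 44 mm in diameter, 120 mm above bead_stand's origin: this is what the phone must see.
- drop_stand: Loose display stand like bead_stand, but with a pointed drop-shaped pendant (30 mm across, 64 mm high). Not to be filmed or moved.
- ring_cone: Loose wooden ring cone, 44 mm across, 68 mm high; bystander, origin under its centre.
- spool: Loose thread spool, 32 mm across, 36 mm high; bystander, origin under its centre.
- trinket_tray: Loose wooden tray 110 x 85 x 22 mm with trinkets; bystander, origin under its centre.
- wood_bowl: Loose wooden bowl, 120 mm across, 35 mm high; bystander, origin under its centre.
- oil_jar: Loose glass jar, 52 mm across, 75 mm high; bystander, origin under its centre.
- gift_box: Loose cardboard gift box 73 x 93 x 32 mm; bystander, origin under its centre.

How it is judged (in metres and radians):
On the way, in this order (a step that is already met when the one before it is completed fails the run):
1. the pedal is pressed down to its stop (value of joint pedal above 0.225 rad), for 0.1 s.
2. the pedal has come up again (value of joint pedal below 0.04 rad), for 0.1 s.
3. the gripper holds the knob and the round bead appears in the middle of the phone's picture (y of bead in the frame of view between -0.02 and 0.02 m and x of bead in the frame of view above 0.05 m and contact force between the fingers and mirror_c0 above 1.5 N and velocity of joint mirror between -0.1 and 0.1 rad/s), for 0.3 s.
At the end, for the whole second after the job is handed in: The mirror's line of sight passes within 20 mm (sideways) of the bead's centre, the bead in front of the mirror; the mirror is still (under 0.1 rad/s) and the fingers hold the knob (contact over 1.5 N); the pedal is up again (under 0.04 rad); no stand or other goods moved by more than 20 mm (all of step 3 and value of joint pedal below 0.04 rad and distance of each of bead_stand, drop_stand, ring_cone, spool, trinket_tray, wood_bowl, oil_jar, gift_box from where it was at the start of the episode below 0.02 m); the arm keeps its last pose, push and grip.
It fails at once if a display stand or another of the goods is moved by more than 20 mm or tipped over (distance of any of bead_stand, drop_stand, ring_cone, spool, trinket_tray, wood_bowl, oil_jar, gift_box from where it was at the start of the episode above 0.02 m or angle between any of bead_stand, drop_stand, ring_cone, spool, trinket_tray, wood_bowl, oil_jar, gift_box's own z axis and vertical above 0.35 rad).
It also fails if it takes over 48 s, if anything falls off the work surface, if the arm or the gripper's body presses on something with over 40 N, if the wrist force passes 120 N, or if a joint passes its speed limit or range.

## Working session

There is one attempt and no reset: what is moved stays moved. The work goes in short steps, Python scripts to look and compute and a tool call to move; the robot and the scene stay as the last step left them, time stands still between calls to the robot, and variables do not carry over. Pictures are saved under pics/ and viewed, and the job is handed in when it is done.

Besides the shell and the picture viewer there is one more tool, called after "Emit:" as name(argument=value, ...) on one line, values as JSON. send_rows: Moves the arm, as the interface text tells. Its arguments: {"type":"object","properties":{"steps":{"type":"string"},"newtons":{"type":"number"}},"required":["steps"]}

```bash
mkdir -p pics; ls; cat > h.py <<'E'
import numpy as np, cv2
from cell import env, eyes, sign_off
E
python3 - <<'E'
from h import *
print(env.get_state())
for n in ["scene","top","wrist"]:
    im=eyes.get_image(n); cv2.imwrite(f"pics/{n}0.png",im["color"])
    print(n,im["K"].tolist(),np.ravel(im["rvec"]),np.ravel(im["tvec"]))
    if n!="wrist":
        for k in ["mirror_stand","view","knob_grip","pedal_base","tread","bead_stand","bead","drop_stand"]:
            print(k,[(np.round(d["xy"],1).tolist(),round(d["confidence"],2)) for d in eyes.tip_of(n,k)[:3]])
E
```

```text
pics
{'time_s': 0.0, 'q': array([ 6.76469016e+01,  2.17396059e+01,  9.93938418e+01, -1.56297126e-03,
        5.89269853e+01, -1.90664202e+00]), 'joint_velocities': array([-0.02658593, -0.03347908, -0.03806073, -0.00128835, -0.14721478,
       -0.07223143]), 'joint_torque': array([ 4.99648391e-03, -7.63721681e+01, -4.34375739e+01,  6.51758001e-02,
        4.23609652e-02, -2.83470587e-05]), 'tool_pos': array([244.39194977, 655.56931991, 227.29020199]), 'eef_rot': array([-8.99993264e+01,  6.04440028e-02,  6.95543513e+01]), 'ft_force': array([-0.0364521 , -0.06379374, -1.00293962]), 'moment': array([-0.02243019, -0.01094612,  0.0268273 ]), 'finger_gap': 0.9985668268533502}
scene [[528.913081656696, 0.0, 319.6554005323674], [0.0, 528.913081656696, 235.5214307888672], [0.0, 0.0, 1.0]] [ 1.92748932  1.16504405 -0.6280892 ] [-249.71627971 -173.78476724 1779.8313344 ]
mirror_stand [([336.2, 283.2], 0.6), ([291.4, 309.8], 0.46)]
view [([334.3, 241.7], 0.69), ([428.3, 199.7], 0.54), ([289.2, 312.3], 0.18)]
knob_grip [([332.2, 212.0], 0.89), ([473.4, 221.6], 0.52)]
pedal_base [([224.7, 273.5], 0.91), ([289.6, 311.3], 0.53)]
tread [([217.6, 248.9], 0.78), ([225.5, 271.5], 0.56)]
bead_stand [([292.1, 347.4], 0.8)]
bead [([293.3, 311.4], 0.72)]
drop_stand [([441.0, 276.8], 0.74)]
top [[501.091741382792, 0.0, 320.27285251419704], [0.0, 501.091741382792, 239.6721770479072], [0.0, 0.0, 1.0]] [ 2.17405425 -2.12493721  0.14896408] [   6.50266     578.07577827 1276.44459992]
mirror_stand [([320.3, 236.8], 0.72)]
view [([319.6, 230.1], 0.75)]
knob_grip [([323.4, 220.4], 0.85)]
pedal_base [([406.9, 302.9], 0.81)]
tread [([407.8, 316.4], 0.69)]
bead_stand [([388.5, 177.8], 0.68)]
bead [([399.7, 169.0], 0.62)]
drop_stand [([237.8, 191.1], 0.89)]
wrist [[371.64829954431775, 0.0, 324.97270485026166], [0.0, 371.64829954431775, 239.1458985999311], [0.0, 0.0, 1.0]] [-2.387002   -1.65831026 -0.23090698] [-700.33833049  -31.26127581  390.14079517]
```

View pics/scene0.png

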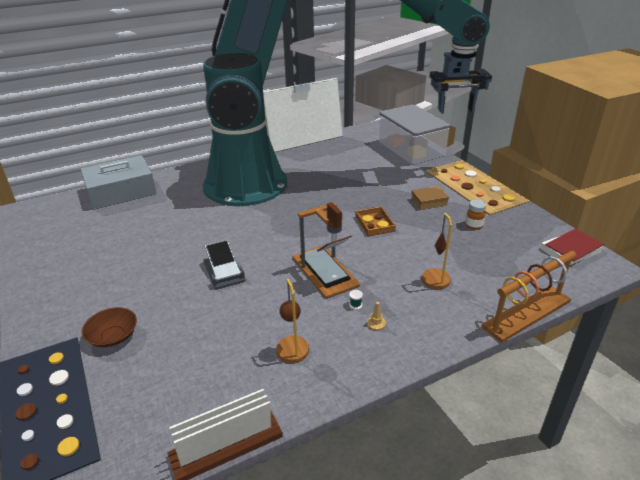

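View pics/top0.png

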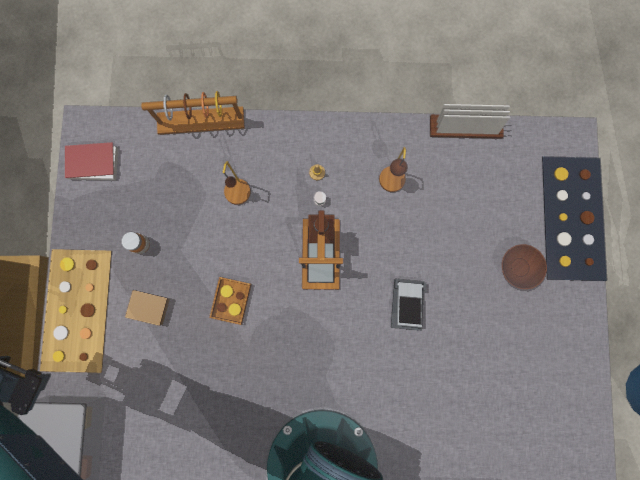

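```bash
cat >> h.py <<'E'
C={"scene":(np.array([[528.913,0,319.655],[0,528.913,235.521],[0,0,1]]),np.array([1.92748932,1.16504405,-0.6280892]),np.array([-249.71627971,-173.78476724,1779.8313344])),
"top":(np.array([[501.0917,0,320.2729],[0,501.0917,239.6722],[0,0,1]]),np.array([2.17405425,-2.12493721,0.14896408]),np.array([6.50266,578.07577827,1276.44459992]))}
def P(c):
    K,r,t=C[c]; return K@np.hstack([cv2.Rodrigues(r)[0],t[:,None]])
def onz(c,xy,z):
    K,r,t=C[c];R=cv2.Rodrigues(r)[0];o=-R.T@t
    d=R.T@np.linalg.inv(K)@np.array([xy[0],xy[1],1.]);return o+d*(z-o[2])/d[2]
def tri(a,b):
    X=cv2.triangulatePoints(P("scene"),P("top"),np.array(a,float).reshape(2,1),np.array(b,float).reshape(2,1));return (X[:3]/X[3]).ravel()
def proj(c,X):
    return cv2.projectPoints(np.array(X,float).reshape(-1,3),C[c][1],C[c][2],C[c][0],None)[0].reshape(-1,2)
E
python3 - <<'E'
from h import *
np.set_printoptions(precision=1,suppress=True)
D=dict(mirror_stand=([336.2,283.2],[320.3,236.8],0),view=([334.3,241.7],[319.6,230.1],120),knob=([332.2,212],[323.4,220.4],212),pedal_base=([224.7,273.5],[406.9,302.9],0),tread=([217.6,248.9],[407.8,316.4],56),bead_stand=([292.1,347.4],[388.5,177.8],0),bead=([293.3,311.4],[399.7,169],120),drop=([441,276.8],[237.8,191.1],0))
for k,(a,b,z) in D.items(): print(k,tri(a,b),onz("scene",a,z),onz("top",b,z))
E
```

```text
mirror_stand [592.8  21.7  -5. ] [598.7  20.5  -0. ] [591.2  19.9   0. ]
view [589.5  21.  124.1] [584.1  23.  120. ] [590.5  21.8 120. ]
knob [597.2  12.  216.5] [590.5  14.  212. ] [598.6  13.3 212. ]
pedal_base [ 418.7 -216.    -5.5] [ 425.4 -218.     0. ] [ 418.8 -214.6    0. ]
tread [ 382.4 -212.5   50.1] [ 388.2 -217.8   56. ] [ 383.8 -207.2   56. ]
bead_stand [ 755.1 -168.8    8.5] [ 745.3 -170.9    0. ] [ 759.8 -164.3    0. ]
bead [ 754.3 -171.8  115.6] [ 760.9 -169.2  120. ] [ 750.7 -176.2  120. ]
drop [713.9 253.3  11.8] [704.4 270.1  -0. ] [712.7 249.1   0. ]
```

```bash
python3 - <<'E'
from h import *
a=cv2.imread("pics/top0.png"); 
c1=cv2.resize(a[130:330,300:435],None,fx=3,fy=3,interpolation=cv2.INTER_CUBIC)
b=cv2.imread("pics/scene0.png")
c2=cv2.resize(b[195:300,195:365],None,fx=4,fy=4,interpolation=cv2.INTER_CUBIC)
c=np.zeros((600,800,3),np.uint8)
c[:600,:405]=c1
c[:242,405:797]=cv2.resize(c2,(392,242))
cv2.imwrite("pics/crop0.png",c)
np.set_printoptions(precision=1,suppress=True)
for cam in ["scene","top"]:
  for k in ["tread","knob_grip","bead","mirror_stand","pedal_base"]:
    r=eyes.trace(cam,k)
    for d in r[:2]:
        m=d["mask"].astype(np.uint8); print(cam,k,round(d["confidence"],2),d["xy"],m.sum(),cv2.minAreaRect(cv2.findNonZero(m)),cv2.boundingRect(m))
E
```

```text
scene tread 0.84 [223.2, 261.5] 886 ((222.05001831054688, 259.6499938964844), (37.31486892700195, 24.349536895751953), 71.56504821777344) (206, 240, 34, 41)
scene tread 0.65 [333.2, 222.3] 436 ((335.90771484375, 226.59393310546875), (22.68436622619629, 45.738338470458984), 6.632514476776123) (322, 203, 25, 46)
scene knob_grip 0.8 [332.7, 219.9] 494 ((336.37164306640625, 228.3227081298828), (28.119029998779297, 49.602996826171875), 11.070201873779297) (318, 202, 32, 49)
scene bead 0.93 [290.4, 340.5] 1271 ((292.0, 320.5), (83.0, 32.0), 90.0) (276, 279, 33, 84)
scene bead 0.68 [476.0, 213.6] 528 ((474.8599548339844, 213.97998046875), (19.516149520874023, 30.26417350769043), 8.130102157592773) (464, 199, 22, 31)
scene mirror_stand 0.64 [327.9, 259.6] 2965 ((322.0562744140625, 251.89122009277344), (90.26805114746094, 60.98724365234375), 72.34988403320312) (292, 202, 68, 97)
scene mirror_stand 0.29 [332.4, 218.9] 460 ((336.63201904296875, 228.52398681640625), (27.369476318359375, 48.209632873535156), 10.30484676361084) (319, 203, 31, 48)
scene pedal_base 0.82 [225.6, 267.0] 1307 ((222.514
[... 365 characters left out ...]
90.0) (308, 210, 27, 33)
top bead 0.58 [395.7, 175.2] 754 ((398.67864990234375, 171.12588500976562), (25.609338760375977, 45.252105712890625), 39.559669494628906) (380, 147, 28, 45)
top mirror_stand 0.68 [322.5, 253.9] 2842 ((321.0, 249.5), (79.0, 44.0), 90.0) (299, 210, 45, 80)
top mirror_stand 0.51 [322.1, 224.2] 687 ((321.0, 226.5), (33.0, 26.0), 90.0) (308, 210, 27, 34)
top pedal_base 0.72 [408.2, 302.4] 1494 ((407.8965759277344, 303.74139404296875), (31.640329360961914, 48.83074951171875), 4.763641834259033) (391, 279, 35, 50)
top pedal_base 0.49 [146.1, 306.0] 1124 ((147.06741333007812, 307.2078552246094), (39.950042724609375, 29.156782150268555), 12.994616508483887) (125, 290, 45, 35)
```

View pics/crop0.png

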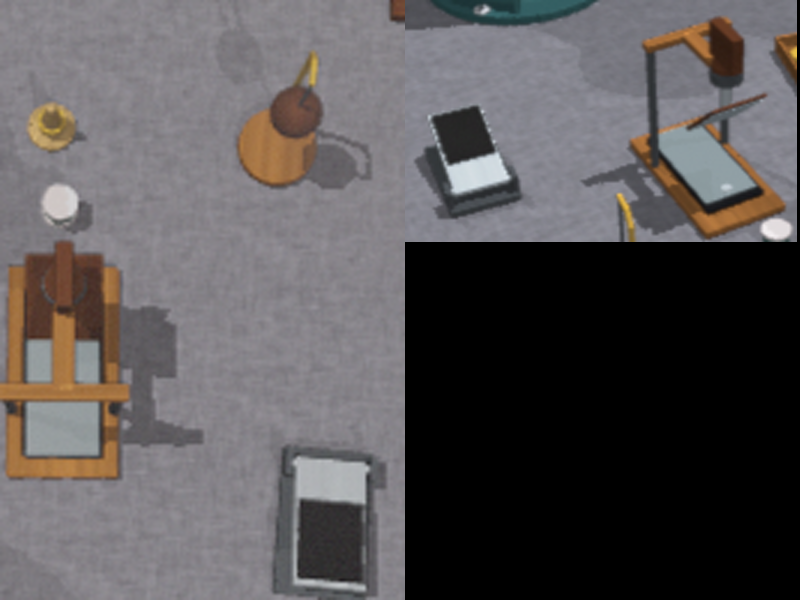

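```bash
python3 - <<'E'
from h import *
np.set_printoptions(precision=1,suppress=True)
c=lambda x,y:(300+x/3-.33,130+y/3-.33)
for n,p,z in [("knobfar",(64.5,242),227),("knobnear",(64.5,311),227),("baseFL",(8,266),12),("baseFR",(119.5,266),12),("baseNL",(7,477),12),("baseNR",(119,477),12),("bead",(296.5,111.5),120),("bstand",(278,147),12),("ped far L",(286,446),10),("ped far R",(375,456),10),("padblackTL",(300,500),40),("padblackBL",(298,580),58),("padblackBR",(362,582),58),("padblackTR",(365,502),40)]:
    print(n,onz("top",c(*p),z))
print(onz("scene",(289.5,311),120), tri((289.5,311),c(296.5,111.5)))
E
```

```text
knobfar [619.   18.9 227. ]
knobnear [566.2  17.7 227. ]
baseFL [638.7  69.5  12. ]
baseFR [641.  -30.8  12. ]
baseNL [449.6  65.1  12. ]
baseNR [451.9 -33.7  12. ]
bead [ 756.3 -173.1  120. ]
bstand [ 754.4 -173.2   12. ]
ped far L [ 482.7 -181.3   10. ]
ped far R [ 475.7 -260.2   10. ]
padblackTL [ 434.5 -189.    40. ]
padblackBL [ 366.8 -184.5   58. ]
padblackBR [ 366.3 -238.6   58. ]
padblackTR [ 434.1 -245.1   40. ]
[ 756.1 -175.6  120. ] [ 756.  -174.4  119.4]
```

```bash
cat >> h.py <<'E'
def rows(wps,yaw=None,g=0,step=44):
    """wps world targets; print rows relative to the pose now"""
    s=env.get_state();p=s["tool_pos"];y=np.radians(s["eef_rot"][2]);c,si=np.cos(y),np.sin(y)
    pts=[];cur=p
    for w in wps:
        w=np.array(w,float);n=max(1,int(np.ceil(np.linalg.norm(w-cur)/step)))
        pts+=[cur+(w-cur)*(i+1)/n for i in range(n)];cur=w
    dy=0 if yaw is None else -(np.radians(yaw)-y)
    for i,q in enumerate(pts):
        d=q-p;r=np.sign(dy)*min(abs(dy),.12*(i+1))
        print(f"{g} {(c*d[0]+si*d[1])/1e3:.3f} {-d[2]/1e3:.3f} {(-si*d[0]+c*d[1])/1e3:.3f} {r:.3f};",end=" ")
    print(len(pts), s["tool_pos"],s["eef_rot"],s["ft_force"],s["time_s"])
E
python3 - <<'E'
from h import *
rows([(420,450,330),(540,230,340)],91)
E
```

```text
0 -0.019 -0.015 -0.034 -0.120; 0 -0.038 -0.029 -0.068 -0.240; 0 -0.056 -0.044 -0.101 -0.360; 0 -0.075 -0.058 -0.135 -0.374; 0 -0.094 -0.073 -0.169 -0.374; 0 -0.113 -0.088 -0.203 -0.374; 0 -0.132 -0.102 -0.236 -0.374; 0 -0.159 -0.104 -0.268 -0.374; 0 -0.186 -0.105 -0.299 -0.374; 0 -0.214 -0.107 -0.331 -0.374; 0 -0.241 -0.109 -0.363 -0.374; 0 -0.268 -0.110 -0.394 -0.374; 0 -0.296 -0.112 -0.426 -0.374; 13 [244.4968     655.89424101 227.91259718] [-8.99995048e+01  4.58165976e-03  6.95567269e+01] [0.67157703 0.67372148 0.15811565] 1.45
```

Emit:
send_rows(steps="0 -0.02 -0.02 -0.035 -0.12; 0 -0.04 -0.03 -0.07 -0.24; 0 -0.055 -0.045 -0.1 -0.36; 0 -0.075 -0.06 -0.135 -0.374; 0 -0.095 -0.075 -0.17 -0.374; 0 -0.115 -0.09 -0.205 -0.374; 0 -0.13 -0.1 -0.235 -0.374; 0 -0.16 -0.105 -0.27 -0.374; 0 -0.185 -0.105 -0.3 -0.374; 0 -0.215 -0.11 -0.33 -0.374; 0 -0.24 -0.11 -0.365 -0.374; 0 -0.27 -0.11 -0.395 -0.374", newtons=20)

```text
time_s: 2.65
tool_pos: [521.3, 263.5, 338.4]
eef_rot: [-90.0, -0.0, 91.0]
ft_force: [1.0, 0.8, -0.7]
finger_gap: 0.005
```

```bash
python3 - <<'E'
from h import *
rows([(550,0,340),(500,-150,330),(384,-212,200),(384,-212,90)],91)
E
```

```text
0 -0.038 -0.000 -0.003 -0.000; 0 -0.075 -0.000 -0.007 -0.000; 0 -0.113 -0.001 -0.010 -0.000; 0 -0.151 -0.001 -0.014 -0.000; 0 -0.189 -0.001 -0.017 -0.000; 0 -0.226 -0.001 -0.021 -0.000; 0 -0.264 -0.002 -0.024 -0.000; 0 -0.301 0.001 -0.011 -0.000; 0 -0.339 0.003 0.002 -0.000; 0 -0.376 0.006 0.015 -0.000; 0 -0.413 0.008 0.028 -0.000; 0 -0.425 0.034 0.052 -0.000; 0 -0.437 0.060 0.075 -0.000; 0 -0.449 0.086 0.099 -0.000; 0 -0.461 0.112 0.122 -0.000; 0 -0.473 0.138 0.145 -0.000; 0 -0.473 0.175 0.145 -0.000; 0 -0.473 0.212 0.145 -0.000; 0 -0.473 0.248 0.145 -0.000; 19 [521.31034101 263.51429929 338.35125018] [-9.00485545e+01 -1.95760654e-02  9.09878032e+01] [ 1.04751077  0.83678347 -0.7336017 ] 2.65
```

Emit:
send_rows(steps="0 -0.04 0 -0.005 0; 0 -0.08 0 -0.005 0; 0 -0.12 0 -0.01 0; 0 -0.16 0 -0.015 0; 0 -0.2 0 -0.015 0; 0 -0.24 0 -0.02 0; 0 -0.28 0 -0.02 0; 0 -0.32 0 -0.01 0; 0 -0.36 0.005 0.005 0; 0 -0.4 0.01 0.02 0; 0 -0.425 0.035 0.05 0; 0 -0.437 0.06 0.075 0")

```text
time_s: 3.85
tool_pos: [452.9, -176.5, 277.9]
eef_rot: [-90.1, 0.0, 90.9]
ft_force: [0.3, -0.1, -0.1]
finger_gap: 0.005
```

```bash
python3 - <<'E'
from h import *
rows([(384,-212,200),(384,-212,90)],91)
E
```

```text
0 -0.011 0.026 0.023 -0.002; 0 -0.023 0.052 0.046 -0.002; 0 -0.034 0.078 0.069 -0.002; 0 -0.034 0.115 0.069 -0.002; 0 -0.034 0.151 0.069 -0.002; 0 -0.034 0.188 0.069 -0.002; 6 [ 452.93680022 -176.51891539  277.90748717] [-9.01188029e+01  2.85180664e-02  9.09122442e+01] [ 0.3367593  -0.11020987 -0.13521836] 3.85
```

Emit:
send_rows(steps="0 -0.011 0.026 0.023 0; 0 -0.023 0.052 0.046 0; 0 -0.034 0.08 0.069 0; 0 -0.034 0.115 0.069 0; 0 -0.034 0.15 0.069 0; 0 -0.034 0.185 0.069 0; 0 -0.034 0.185 0.069 0; 0 -0.034 0.185 0.069 0")

```text
time_s: 4.65
tool_pos: [384.9, -211.7, 93.2]
eef_rot: [-90.1, -0.0, 90.9]
ft_force: [-0.0, 0.1, 0.8]
finger_gap: 0.007
```

```bash
python3 - <<'E'
from h import *
rows([(384,-212,48)])
for n in ["scene","wrist"]:
    im=eyes.get_image(n)["color"]
    if n=="scene": im=cv2.resize(im[190:330,150:350],None,fx=4,fy=4,interpolation=cv2.INTER_CUBIC)
    cv2.imwrite(f"pics/{n}1.png",im)
E
```

```text
0 -0.000 0.023 0.000 0.000; 0 -0.000 0.045 0.001 0.000; 2 [ 384.88508264 -211.67945757   93.23937436] [-9.00648855e+01 -8.28464667e-03  9.09091219e+01] [-0.04910824  0.05379928  0.77009928] 4.65
```

View pics/scene1.png

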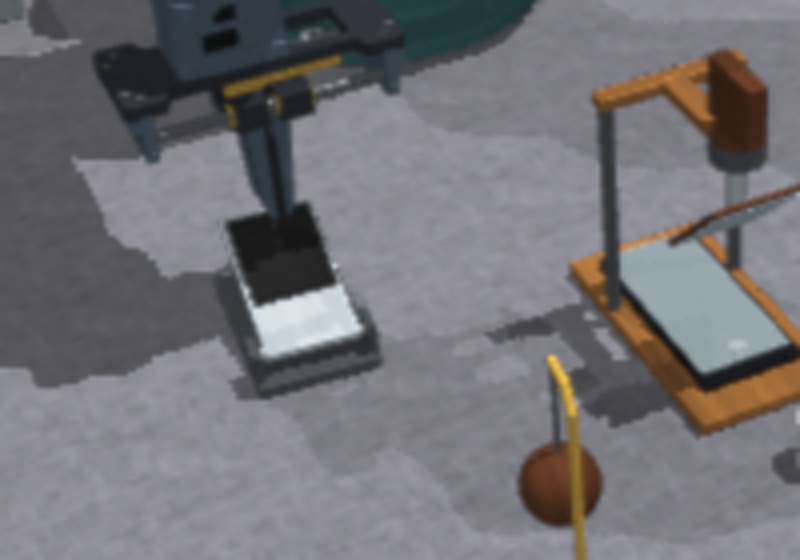

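View pics/wrist1.png

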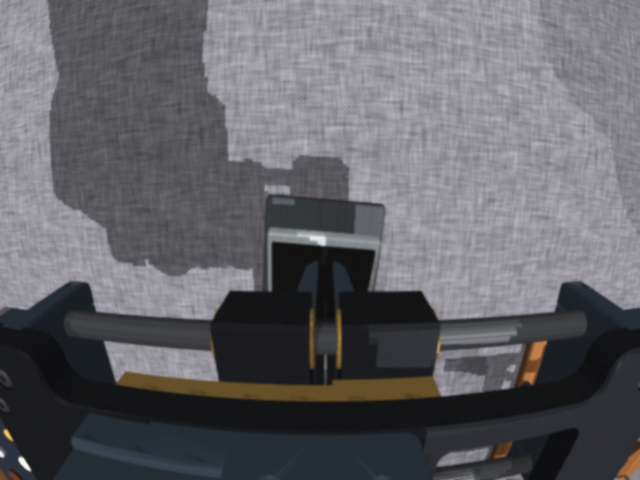

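Emit:
send_rows(steps="0 0 0.01 0 0; 0 0 0.02 0 0; 0 0 0.03 0 0; 0 0 0.038 0 0; 0 0 0.043 0 0; 0 0 0.043 0 0; 0 0 0.043 0 0")

```text
time_s: 5.45
tool_pos: [385.7, -212.1, 51.3]
eef_rot: [-90.2, 0.1, 90.9]
ft_force: [-3.3, 1.4, 5.2]
finger_gap: 0.002
```

Emit:
send_rows(steps="0 0 0.003 0 0; 0 0 0.006 0 0; 0 0 0.006 0 0; 0 0 0.006 0 0")

```text
time_s: 5.85
tool_pos: [385.6, -212.2, 46.5]
eef_rot: [-90.1, 0.0, 90.9]
ft_force: [-14.1, 3.5, 45.4]
finger_gap: 0.003
```

```bash
python3 - <<'E'
from h import *
im=eyes.get_image("scene")["color"]
im=cv2.resize(im[190:330,150:350],None,fx=4,fy=4,interpolation=cv2.INTER_CUBIC)
cv2.imwrite("pics/scene2.png",im); s=env.get_state();print(s["ft_force"],s["tool_pos"],s["time_s"])
E
```

```text
[-14.24192435   3.43174603  45.40424652] [ 385.60303879 -212.1692075    46.52641235] 5.9
```

View pics/scene2.png

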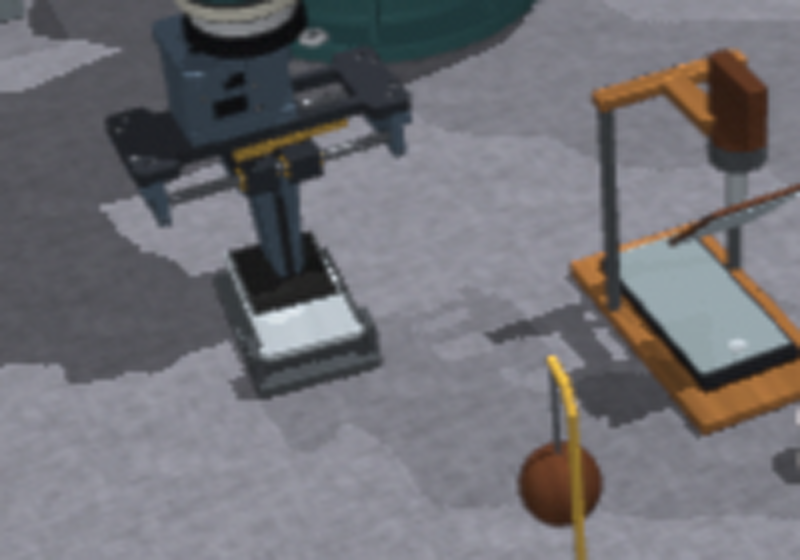

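Emit:
send_rows(steps="0 0 -0.02 0 0; 0 0 -0.05 0 0; 0 0 -0.09 0 0; 0 0 -0.13 0 0; 0 0 -0.17 0 0; 0 0 -0.21 0 0; 0 0 -0.25 0 0; 0 0 -0.28 0 0")

```text
time_s: 6.7
tool_pos: [385.4, -212.1, 329.4]
eef_rot: [-90.3, 0.1, 90.9]
ft_force: [0.6, -1.2, -0.2]
finger_gap: 0.006
```

```bash
python3 - <<'E'
from h import *
im=eyes.get_image("scene")["color"]
im=cv2.resize(im[190:330,150:350],None,fx=4,fy=4,interpolation=cv2.INTER_CUBIC)
cv2.imwrite("pics/scene3.png",im)
rows([(480,-100,325),(594,18,290)],91,1)
E
```

```text
1 0.028 0.002 -0.024 -0.001; 1 0.056 0.004 -0.047 -0.001; 1 0.084 0.006 -0.071 -0.001; 1 0.112 0.009 -0.095 -0.001; 1 0.141 0.017 -0.124 -0.001; 1 0.170 0.026 -0.153 -0.001; 1 0.199 0.035 -0.182 -0.001; 1 0.228 0.044 -0.211 -0.001; 8 [ 386.83453902 -213.02453073  333.55096716] [-90.49341131   0.27245182  90.9262654 ] [ 2.95366186 -2.09609408  6.46109983] 6.75
```

View pics/scene3.png

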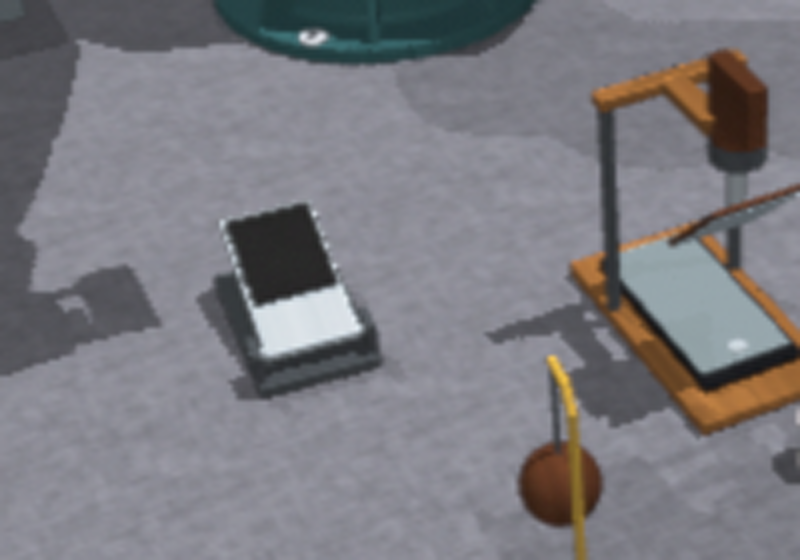

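The second picture shows the tread flat on its stop (45 N), and the third shows it fully up again, with its free edge at crop (265,210) as before. Next I go above the knob.

Emit:
send_rows(steps="1 0.03 0 -0.025 0; 1 0.055 0.005 -0.05 0; 1 0.085 0.005 -0.07 0; 1 0.11 0.01 -0.095 0; 1 0.14 0.015 -0.125 0; 1 0.17 0.025 -0.155 0; 1 0.2 0.035 -0.18 0; 1 0.228 0.044 -0.211 0; 1 0.228 0.044 -0.211 0; 1 0.228 0.044 -0.211 0; 1 0.228 0.044 -0.211 0")

```text
time_s: 7.85
tool_pos: [594.1, 17.8, 290.4]
eef_rot: [-90.5, 0.3, 90.9]
ft_force: [0.4, -0.2, 0.1]
finger_gap: 0.936
```

```bash
python3 - <<'E'
from h import *
im=eyes.get_image("wrist")["color"]
cv2.imwrite("pics/wrist4.png",im)
im=eyes.get_image("scene")["color"]
im=cv2.resize(im[150:300,250:450],None,fx=4,fy=4,interpolation=cv2.INTER_CUBIC)
cv2.imwrite("pics/scene4.png",im)
rows([(594,18,207)],91,1)
E
```

```text
1 0.000 0.042 0.000 -0.002; 1 0.001 0.084 0.000 -0.002; 2 [594.07032484  17.46821305 290.71262276] [-90.52740068   0.27262715  90.87721674] [ 0.69727032  0.91172595 -1.72563913] 7.95
```

View pics/wrist4.png

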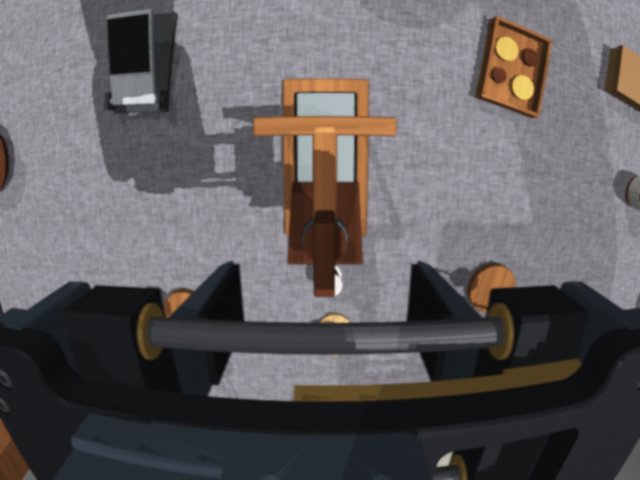

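View pics/scene4.png

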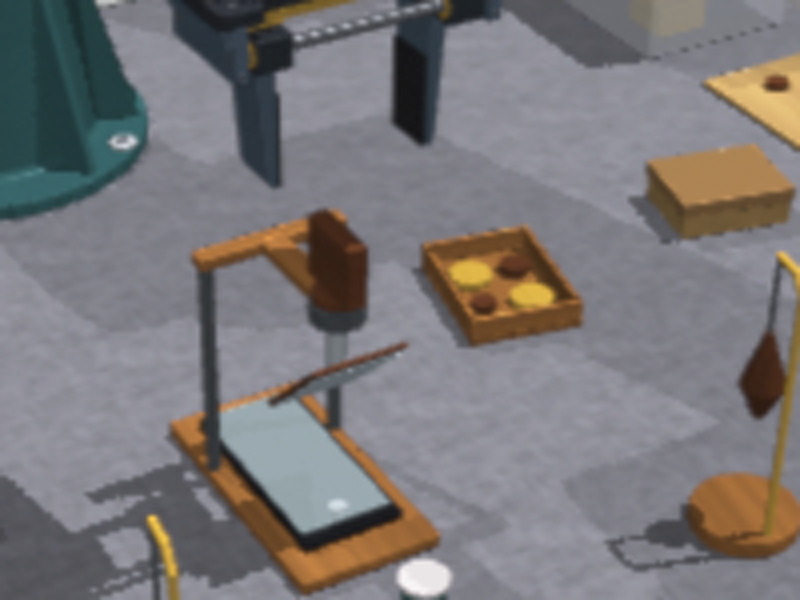

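The knob sits centred between the open fingers, around (325,250), and is aligned with them. I descend and close.

Emit:
send_rows(steps="1 0 0.03 0 0; 1 0 0.06 0 0; 1 0 0.08 0 0; 1 0 0.084 0 0; 1 0 0.084 0 0; 0.5 0 0.084 0 0; 0 0 0.084 0 0; 0 0 0.084 0 0; 0 0 0.084 0 0; 0 0 0.084 0 0; 0 0 0.084 0 0; 0 0 0.084 0 0", newtons=20)

```text
time_s: 9.15
tool_pos: [594.9, 17.1, 206.7]
eef_rot: [-90.5, 0.3, 90.9]
ft_force: [0.1, -0.1, -0.5]
finger_gap: 0.419
```

```bash
python3 - <<'E'
from h import *
im=eyes.get_image("wrist")["color"]
cv2.imwrite("pics/wrist5.png",im)
s=env.get_state();print(s["tool_pos"],s["eef_rot"],s["ft_force"],s["moment"],s["finger_gap"],s["q"])
E
```

```text
[594.86663991  17.11342891 206.72011715] [-90.52475447   0.2709326   90.8775814 ] [ 0.2891121   0.72499287 -0.02137593] [ 0.07570899  0.0356621  -0.02676475] 0.3704213495632995 [ -0.48528861  13.73923047 112.65865373  -0.32320335  53.07149828
 -91.17112037]
```

View pics/wrist5.png

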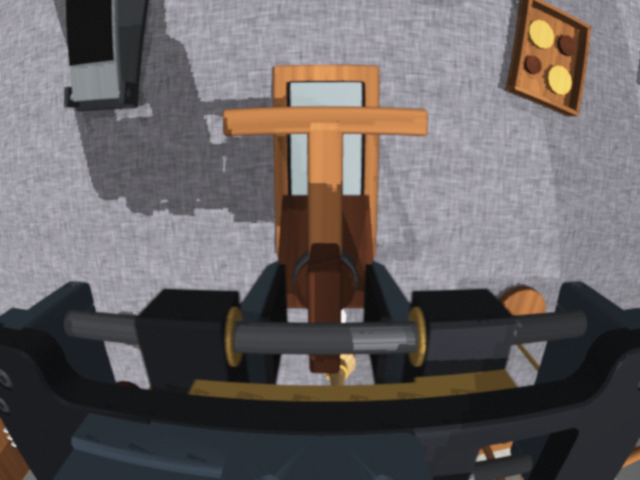

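Emit:
send_rows(steps="0 0 0 0 0; 0 0 0 0 0; 0 0 0 0 0; 0 0 0 0 0; 0 0 0 0 0; 0 0 0 0 0; 0 0 0 0 0", newtons=20)

```text
time_s: 9.9
tool_pos: [594.9, 16.9, 206.7]
eef_rot: [-90.5, 0.3, 90.9]
ft_force: [-0.4, -5.4, -0.5]
finger_gap: 0.155
```

Emit:
send_rows(steps="0 0 0 0 0.08; 0 0 0 0 0.16; 0 0 0 0 0.24; 0 0 0 0 0.32; 0 0 0 0 0.4; 0 0 0 0 0.48; 0 0 0 0 0.56; 0 0 0 0 0.64; 0 0 0 0 0.72; 0 0 0 0 0.8; 0 0 0 0 0.86; 0 0 0 0 0.887")

```text
time_s: 11.1
tool_pos: [594.8, 16.8, 206.7]
eef_rot: [-90.6, -0.2, 40.0]
ft_force: [0.9, -3.3, 0.0]
finger_gap: 0.155
```

Emit:
send_rows(steps="0 0 0 0 0; 0 0 0 0 0; 0 0 0 0 0; 0 0 0 0 0")

```text
time_s: 11.5
tool_pos: [594.8, 16.8, 206.7]
eef_rot: [-90.6, -0.2, 40.0]
ft_force: [1.5, -2.6, -0.3]
finger_gap: 0.153
```

```bash
python3 - <<'E'
from h import *
np.set_printoptions(precision=2,suppress=True)
for n in ["wrist","scene","top"]:
    d=eyes.get_image(n);im=d["color"]
    if n=="wrist": W=d
    else: cv2.imwrite(f"pics/{n}6f.png",im)
    if n=="scene": im=cv2.resize(im[150:300,250:450],None,fx=4,fy=4,interpolation=cv2.INTER_CUBIC)
    if n=="top": im=cv2.resize(im[130:330,270:435],None,fx=3,fy=3,interpolation=cv2.INTER_CUBIC)
    cv2.imwrite(f"pics/{n}6.png",im)
print(W["K"].tolist(),W["rvec"].ravel().tolist(),W["tvec"].ravel().tolist())
for n,p in [("scene","bead"),("top","bead"),("scene","view"),("wrist","bead"),("wrist","bead_stand"),("wrist","mirror_stand"),("scene","bead_stand"),("top","bead_stand")]:
    print(n,p,[(np.array(x["xy"]),round(x["confidence"],2)) for x in eyes.tip_of(n,p)[:3]])
s=env.get_state();print(s["tool_pos"],s["eef_rot"],s["ft_force"],s["moment"],s["finger_gap"],s["q"],s["time_s"])
E
```

```text
[[371.64829954431775, 0.0, 324.97270485026166], [0.0, 371.64829954431775, 239.1458985999311], [0.0, 0.0, 1.0]] [-2.6983339709992236, -0.9820279096513943, -0.14712033616084788] [-467.48014085718506, -381.23084613601475, 263.6396865228558]
scene bead [(array([290.2, 313.2]), 0.65), (array([474.7, 225.9]), 0.36)]
top bead []
scene view [(array([335.1, 243.4]), 0.68)]
wrist bead []
wrist bead_stand []
wrist mirror_stand [(array([326.2, 208.8]), 0.85)]
scene bead_stand [(array([291.5, 348.2]), 0.79), (array([331.5, 212.9]), 0.59)]
top bead_stand []
[594.78  16.81 206.66] [-90.56  -0.2   39.97] [ 1.55 -3.85  0.68] [-0.99  0.38  0.05] 0.1518179497819745 [ -0.5   13.74 112.66  -0.37  53.08 -40.25] 12.05
```

View pics/wrist6.png

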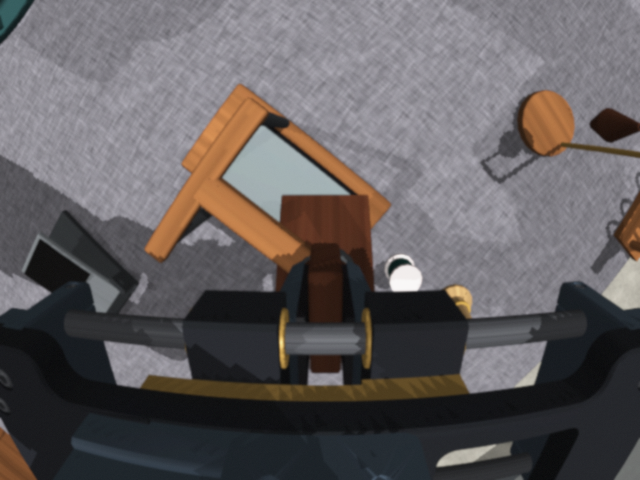

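View pics/scene6.png

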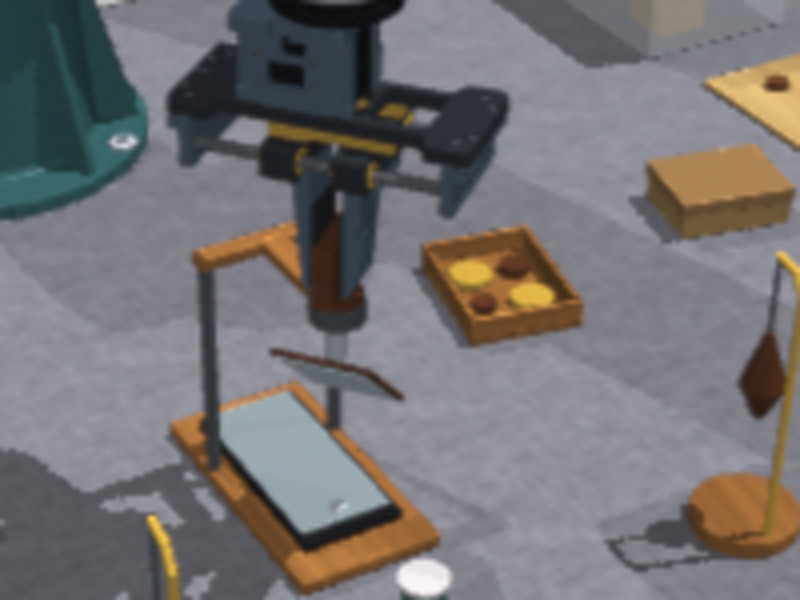

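View pics/top6.png

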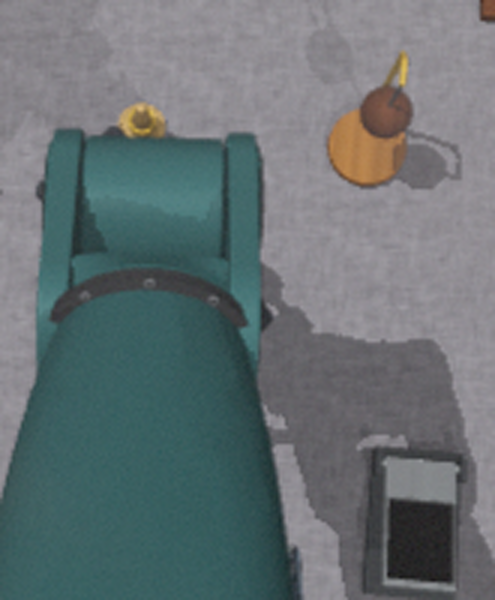

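The wrist picture shows the knob gripped square, with the mirror's edge level from (283,196) to (369,196), so the line of sight follows the gripper at −50.0°. The bead direction from the swivel axis works out at about −49.8°. The pedal is up and nothing has been displaced.

```bash
python3 - <<'E'
from h import *
s=env.get_state();y=np.radians(s["eef_rot"][2]-90)
for ax in [(594.5,17.5),(595.5,18),(592.6,18.3)]:
    d=np.array([756,-174])-np.array(ax);print("side offset mm",-np.sin(y)*d[0]+np.cos(y)*d[1])
print(s["time_s"],s["finger_gap"],sign_off())
E
```

```text
side offset mm 0.744476359815593
side offset mm -0.34308839829760984
side offset mm 1.686624767973285
the job is handed in; nothing more can be done
12.05 0.1518179497819745 None
```

I carried out both steps and handed the job in at 12.05 s, still holding the knob at the bead's angle. The sign-off gives no verdict.

- **Pedal:** I pressed it with the closed fingertips until it hit its stop, at 45 N with the tread flat in the picture. After release the picture showed it fully up again.
- **Mirror:** I gripped the knob at 20 N and turned it 51° to a sight direction of −50.0°. The bead should lie within about 2 mm sideways of the line of sight, against the 20 mm allowed. That figure comes from my measured positions of the swivel axis and the bead, because I could not see the phone's own picture.
- **Grip and knob:** The finger opening of 0.152 matches the 14 mm knob. The last wrist picture shows the knob square between the pads.
- **Other goods:** The stands and goods visible in the last pictures looked unmoved; I judged this by eye and did not measure it. The arm hid part of the table in the last top view, where the networks no longer found the bead stand. It was plainly visible, and they still found it in the scene view within a pixel of its starting place.

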